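# Sort two bushes on a gauge post

### The job

Two plain metal bushes stand on the counter; they look alike from outside, but only one has a bore wide enough to pass over the post of the gauge. Slide the one that fits down over the post until it stands flat on the gauge's base plate, and stand the other one upright in the reject tray, flat on its floor.

Things in the scene. Friction and masses are not known exactly. Their poses are not given: they have to be found in the camera images.
- wide_bush: Plain aluminium bush (short tube) standing upright on the counter: outside diameter 50 mm, height 45 mm, through bore 34 mm wide (thin wall of 8 mm). This one fits over the post. About 0.13 kg. Origin at the centre of its underside, z up along the bore; its yaw is of no account.
- narrow_bush: Plain aluminium bush standing upright on the counter, with the same outside diameter 50 mm and height 45 mm, but a through bore of only 10 mm (thick wall of 20 mm). It does not go over the post. About 0.23 kg. Origin at the centre of its underside, z up along the bore; its yaw is of no account.
- gauge: Gauge fixed to the counter: square dark steel base plate 90 x 90 mm, 10 mm thick, with one upright steel post at its centre. The post is 16 mm in diameter, its last 10 mm taper to 6 mm, and its tip is 62 mm above the counter (52 mm above the plate). Origin at the centre of the plate's underside (counter height), on the post's axis, z up, x and y along the plate's sides.
- reject_tray: Low open grey plastic tray fixed to the counter: 130 x 130 mm outside, rim 20 mm above the counter, walls 4 mm thick (122 x 122 mm inside), floor 4 mm thick. Origin at the centre of its underside (counter height), z up, x and y along its sides.
Not all that is in view belongs to the job. Several things have the shape of the reject_tray; the one meant has the colours described above.

How it is judged:
By the outcome, as a careful person would: the job done as asked, in the order asked, and still so for the second after the job is handed in, with the robot touching nothing.
It also fails if it takes over 54 s, if anything falls off the work surface, if the arm or the gripper's body presses on something with over 40 N, if the wrist force passes 120 N, or if a joint passes its speed limit or range.

### The arm

A 6-joint arm with a two-finger parallel gripper is mounted at the origin on the work surface; the furniture and walls round the work are solid. World frame = base frame: x ahead of the robot, y to its left, z up, the work surface at z = 0. Lengths are in mm, angles in rad, forces in N, time in s.
With the tool pointing down it reaches from about 400 to 925 mm from the base axis. Payload 12.5 kg.
Tool frame: the origin (TCP) lies on the mounting face of the last link; the fingertips stand 190 mm ahead of it and the grasp point (between the pads) lies 171 mm ahead of it (env.tcp_to_tips is the distance from the TCP to the fingertips, in mm); x points along the fingers, y is the direction in which the jaws open and shut, and the axes are right-handed (so a half turn about x gives the same grasp; the last joint's range is limited). The gripper opens to 95 mm and grips with 3 to 60 N. Pads are 20 mm wide; open, the fingers measure 119 mm over their backs; the gripper's body (75 mm by 180 mm) begins 59 mm behind the grasp point.
Start: joints at [1.029, 0.491, 1.559, -0, 1.092, -0.106], TCP at [263.812, 566.593, 404.761] pointing down, gripper open.
Joint ranges: [-3.1, 3.1], [-0.84, 2.19], [0.05, 2.79], [-1.13, 4.28], [0.06, 2.93], [-2.69, 2.69]. Speed limits (rad/s): [2.22, 2.22, 2.79, 3.14, 3.14, 3.14].

### API

Orientations are given as [roll, pitch, yaw] about the fixed x, y, z axes, in that order (R = Rz(yaw) Ry(pitch) Rx(roll)).
In Python, from cell import monitor, cams, job, env gives the robot as it stands. The module is installed in compiled form; this text tells all that it offers.
- The arm moves only by the tool apply_moves, never from a script. Its argument "series" is a list of rows, each a list of 3 entries, a list of its own where there are three numbers: the closure, from -1 (fully open) to 1 (shut), so that 0 is half open, then the shift along the tool's x, y, z in cm, then the turn about the tool's x in rad. A call has 1 to 20 rows; each row is the pose to reach, as a shift and turn from the pose commanded when the call began, along the tool's axes at that moment; what a row does not reach only later rows make up. A row lasts 1/8 s, in which the tool goes at most 62.5 mm and 10.7 degrees, less where a joint would pass 70% of its speed; a pose out of reach is approached as far as the arm can. A call with a gripper value outside its range is refused whole. The fingers move at their own pace and stop on an object; the grip force is fixed at half the most. Time passes only in rows, so rows that repeat a pose let the fingers close. It gives the time, the measured TCP pose, the force and the opening at its end, in the units of the state.
- monitor.state(): the state, without advancing time (a new reading comes with each control period).
- cams.read_camera(name): name is "scene" or "top" or "wrist"; returns a dict with "image" (384x512x3 uint8, red, green, blue), "fx", "fy", "cx", "cy" (pixels), "position" and "orientation" of the camera in the world. Camera axes: x right, y down, z forward; pixel columns grow to the right and rows downward; lengths in mm; the calibration is good to about 2 mm. A picture is of the moment at which its call begins. There is no depth.
- job.job_done(): hands the job in, once; it reports no verdict.
The state is a dict: "t": time; "joints": joint angles; "qvel": joint speeds; "tau": joint torques, N m; "eef_pos": TCP position; "tcp_rot": TCP orientation; "ft_force": force on the tool from outside, world axes, zero at the start; "moment": the same for the moment, N m; "opening": opening from 0.0 (shut) to 1.0 (fully open).
Only numpy, scipy, OpenCV 4.12 (cv2) and the standard library are available. Lean on these libraries where they do the work, as an engineer would, in place of code of your own. Each camera call takes 0.05 s, during which the arm holds its last target. There are 200 camera calls.

## Working session

There is one attempt and no reset: what is moved stays moved. The work goes in short steps, Python scripts to look and compute and a tool call to move; the robot and the scene stay as the last step left them, time stands still between calls to the robot, and variables do not carry over. Pictures are saved under pics/ and viewed, about 8 in all and at most 12, crops included, and the job is handed in when it is done.

Besides the shell and the picture viewer there is one more tool, called after "Request:" as name(argument=value, ...) on one line, values as JSON. apply_moves: Moves the arm, as the interface text tells. Its arguments: {"type":"object","properties":{"series":{"type":"array"}},"required":["series"]}

```bash
mkdir -p pics; cat > h.py <<'E'
import numpy as np, cv2
from scipy.spatial.transform import Rotation as R
from cell import monitor, cams, job, env
def grab(n,f):
    c=cams.read_camera(n); cv2.imwrite(f,c['image'][:,:,::-1]); return c
def Rc(c):
    o=np.array(c['orientation'],float)
    return o if o.shape==(3,3) else R.from_euler('xyz',o).as_matrix()
def p2w(c,u,v,z):
    d=Rc(c)@np.array([(u-c['cx'])/c['fx'],(v-c['cy'])/c['fy'],1]); p=np.array(c['position'])
    return p+d*(z-p[2])/d[2]
def w2p(c,P):
    q=Rc(c).T@(np.array(P)-np.array(c['position'])); return c['fx']*q[0]/q[2]+c['cx'],c['fy']*q[1]/q[2]+c['cy']
E
python3 - <<'E'
from h import *
for n in ("top","scene"):
    c=grab(n,f'pics/{n}0.png'); print(n,{k:v for k,v in c.items() if k!='image'})
a=[cv2.imread(f'pics/{n}0.png') for n in("top","scene")]
cv2.imwrite('pics/both0.png',cv2.resize(np.vstack(a),(512,768))[:, :]) 
print(monitor.state(), env.tcp_to_tips)
E
```

```text
top {'fx': 406.32623685773984, 'fy': 406.32623685773984, 'cx': 248.42967771904588, 'cy': 194.67226858851117, 'position': array([ 398.77395566,   89.14642504, 1365.33162173]), 'orientation': array([-3.02434659, -0.06949957, -1.58492389])}
scene {'fx': 474.60636018525605, 'fy': 474.60636018525605, 'cx': 255.5215594886761, 'cy': 190.32082776196728, 'position': array([ 774.26230415,  695.07543535, 1210.63122402]), 'orientation': array([-2.58341937,  0.00658443,  2.87177804])}
{'t': 0.1, 'joints': array([ 1.02941618e+00,  4.91475888e-01,  1.55939555e+00, -5.87751031e-06,
        1.09172704e+00, -1.05590042e-01]), 'qvel': array([-0.00063569, -0.00199283, -0.00301002,  0.00054093, -0.00024186,
       -0.00153996]), 'tau': array([ 2.56196035e-03, -6.13625407e+01, -2.58603680e+01,  6.93785353e-02,
        4.69889492e-02, -5.98991687e-05]), 'eef_pos': array([263.78478193, 566.56659077, 404.23220259]), 'tcp_rot': array([-1.67120349,  1.56979049, -2.10699088]), 'ft_force': array([ 0.45079071, -0.01948538,  0.53822112]), 'moment': array([0.03004919, 0.00680368, 0.02800775]), 'opening': 0.9987504326946417} 190.1
```

View pics/top0.png

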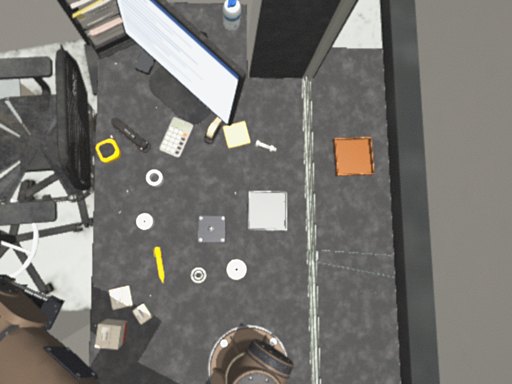

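View pics/scene0.png

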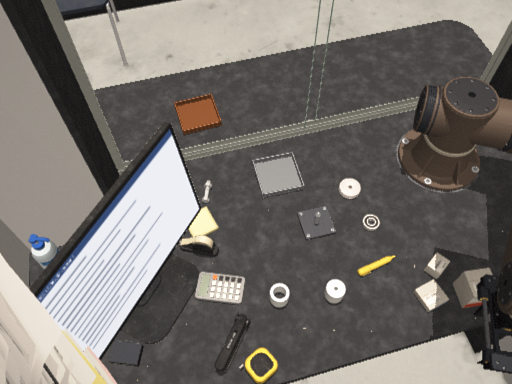

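Top view: the candidates for bushes are the rings or discs at (154,178) with a wide bore, (144,221) with a small bore, (237,269) with a small bore but possibly flat, and (198,275), which looks like a bearing ring. Candidates for the tray are grey (268,211) and orange (353,156). The gauge is at (211,229). In the scene view the same things are at (279,295), (335,291), (349,188), (371,222), grey tray (278,174) and gauge (317,222). I'll check these in a close crop.

```bash
python3 - <<'E'
from h import *
t=cv2.imread('pics/top0.png'); s=cv2.imread('pics/scene0.png')
a=cv2.resize(t[160:290,120:300],None,fx=4,fy=4,interpolation=cv2.INTER_CUBIC)
cv2.imwrite('pics/topcrop.png',a)
b=cv2.resize(s[140:320,240:400],None,fx=3.3,fy=3.3,interpolation=cv2.INTER_CUBIC)
cv2.imwrite('pics/scenecrop.png',b)
ct=cams.read_camera('top');cs=cams.read_camera('scene')
for n,u,v,z,us,vs in (('wide',154,178,45,279,291),('nar',144.5,221,45,335,287),('disc',236.5,269.5,20,349,187),('gauge',211,229,10,317,222),('tray',268,211,20,278,174),('bearing',198.5,275,10,371,222)):
    print(n,p2w(ct,u,v,z).round(1),p2w(cs,us,vs,z).round(1))
E
```

```text
wide [609.6 301.2  45. ] [610.7 300.2  45. ]
nar [470.6 329.4  45. ] [469.3 328.6  45. ]
disc [310.6  35.8  20. ] [313.6  40.2  20. ]
gauge [443.7 118.5  10. ] [441.2 120.9  10. ]
tray [501.  -71.4  20. ] [502.8 -61.2  20. ]
bearing [294.6 159.6  10. ] [292.8 162.5  10. ]
```

View pics/topcrop.png

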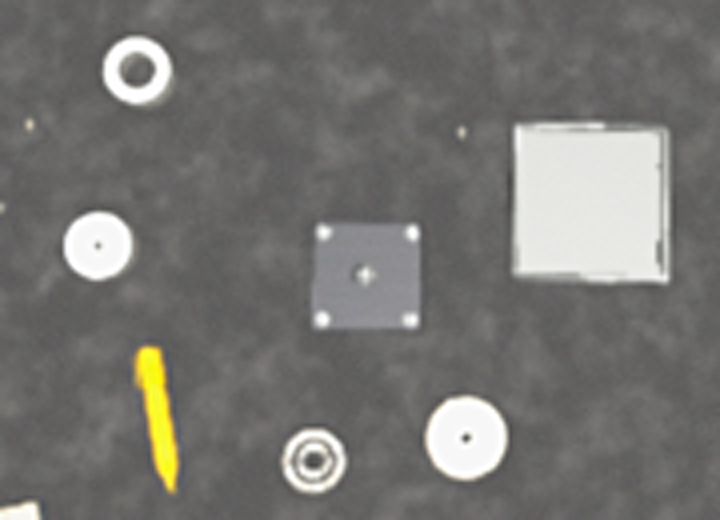

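View pics/scenecrop.png

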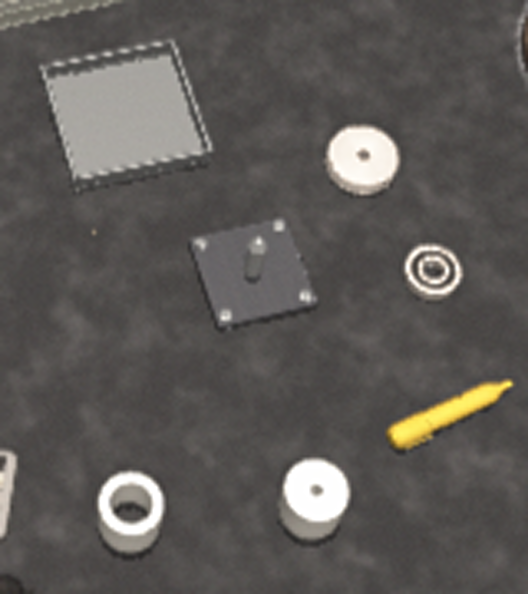

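The crops confirm it. The wide bush is at top (154.1,177.1), with a dark open bore. The narrow bush is at top (144.1,220.9), full height with a small hole. The disc at (237,269) is larger and flat, and (198,275) is a bearing, so both are decoys. The grey tray is the one to use, as the orange one is behind the glass. Next I'll work out the moves.

```bash
cat >> h.py <<'E'
def tool():
    s=monitor.state(); return s,R.from_euler('xyz',s['tcp_rot']).as_matrix()
def go(x,y,ztip_grasp):
    "tool-axis shift (cm) to bring grasp point to x,y,z"
    s,M=tool(); g=s['eef_pos']+M@[171,0,0]
    return (M.T@(np.array([x,y,ztip_grasp])-g)/10).round(2)
E
python3 - <<'E'
from h import *
ct=cams.read_camera('top');cs=cams.read_camera('scene')
for n,u,v,z,us,vs,zs in (('wide',154.1,177.1,45,279.7,289.1,45),('nar',144.1,220.9,45,335.8,288.5,45),('gaugeplate',211.4,228.5,10,315.8,222,10),('post',210.9,228,62,318.2,212.7,62),('tray',267.4,210.1,15,278.2,173.9,15),('glass',306,160,0,0,0,0),('glass2',312,300,0,250,145,0)):
    print(n,p2w(ct,u,v,z).round(1),p2w(cs,us,vs,zs).round(1))
for z in (100,200,300,400): print(z,p2w(ct,232,122,z).round(),p2w(ct,240,75,z).round(),p2w(cs,200,212,z).round(),p2w(cs,168,128,z).round())
s,M=tool(); print(M.round(3)); print(go(610,300.5,150))
c=cams.read_camera('wrist'); print(M.T@(np.array(c['position'])-s['eef_pos']), (M.T@Rc(c)).round(2), c['fx'])
E
```

```text
wide [612.6 300.9  45. ] [607.5 295.8  45. ]
nar [470.9 330.7  45. ] [468.7 332.9  45. ]
gaugeplate [445.3 117.1  10. ] [444.5 120.   10. ]
post [445.2 117.6  62. ] [442.8 119.1  62. ]
tray [504.4 -70.1  15. ] [500.9 -64.6  15. ]
glass [ 678.2 -209.6    0. ] [ 1331.6 -1187.      0. ]
glass2 [ 204.6 -215.2    0. ] [ 551.9 -205.1    0. ]
100 [781.  48. 100.] [939.  21. 100.] [758.  51. 100.] [ 791. -260.  100.]
200 [751.  52. 200.] [896.  26. 200.] [760. 109. 200.] [ 790. -174.  200.]
300 [721.  55. 300.] [853.  32. 300.] [761. 167. 300.] [788. -88. 300.]
400 [691.  58. 400.] [811.  37. 400.] [763. 225. 400.] [787.  -2. 400.]
[[-0.     0.422  0.907]
 [-0.     0.907 -0.422]
 [-1.    -0.    -0.   ]]
[ 8.36 -9.5  42.62]
[ 19.10720032  -0.54668445 -66.71410967] [[-0.   -0.24  0.97]
 [ 1.   -0.   -0.  ]
 [ 0.    0.97  0.24]] 334.8800267470482
```

Request:
apply_moves(series=[[-1,[0,-9.5,42.6],0],[-1,[0,-9.5,42.6],0],[-1,[0,-9.5,42.6],0],[-1,[0,-9.5,42.6],0],[-1,[0,-9.5,42.6],0],[-1,[0,-9.5,42.6],0],[-1,[0,-9.5,42.6],0],[-1,[8.4,-9.5,42.6],0],[-1,[8.4,-9.5,42.6],0],[-1,[8.4,-9.5,42.6],0],[-1,[8.4,-9.5,42.6],0]])

```text
t: 1.72
eef_pos: [610.1, 300.9, 322.1]
tcp_rot: [0.819, 1.569, 0.384]
ft_force: [-1.1, -0.1, 1.0]
opening: 1.001
```

```bash
python3 - <<'E'
from h import *
c=grab('wrist','pics/w1.png'); s,M=tool(); print(s['t'],s['eef_pos'],c['cx'],c['cy'])
for P in ((610,300,45),(470,331,45)): print(w2p(c,P))
E
```

```text
1.775 [610.01587937 300.94688895 322.40216937] 254.5377230459866 192.69687663417415
(np.float64(253.70221456117676), np.float64(197.1815376389901))
(np.float64(208.9286647477764), np.float64(2.4505757805533506))
```

View pics/w1.png

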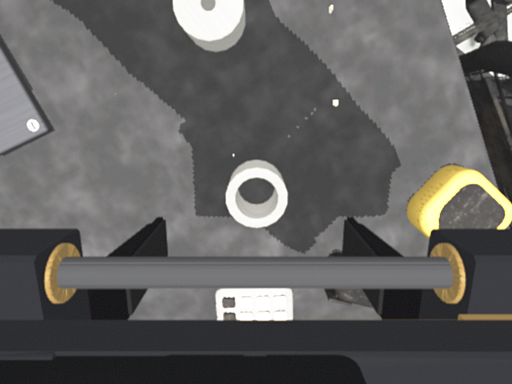

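The wrist view shows the wide bush's top ring centred near (256.5,190), between the fingers. The narrow bush's hole is at (208,3) at the upper edge, and the calculator and tape are clear of the jaws.

```bash
python3 - <<'E'
from h import *
c=cams.read_camera('wrist'); im=c['image'][150:235,215:300]
g=cv2.cvtColor(im,cv2.COLOR_RGB2GRAY); m=(g>235).astype(np.uint8)
for P in ((256.5,190),(208,3)): print(p2w(c,*P,45))
cs,_=cv2.findContours(m,cv2.RETR_EXTERNAL,cv2.CHAIN_APPROX_NONE); k=max(cs,key=cv2.contourArea); (u,v),r=cv2.minEnclosingCircle(k); print(u+215,v+150,r, p2w(c,u+215,v+150,45))
b=p2w(c,256.5,190,45); print(go(b[0],b[1],25))
E
```

```text
[605.76136045 304.5448279   45.        ]
[470.04690882 330.33057546  45.        ]
256.0 197.0 30.594215393066406 [610.78933114 301.77029985  45.        ]
[12.64  0.1  -0.58]
```

The bush's near wall extends its upper edge in this picture, so I misread the centre. The ring's true centre is (256,197), which gives (610.8,301.8) and agrees with the top camera.

Request:
apply_moves(series=[[-1,[6,0.1,0],0],[-1,[11,0.1,0],0],[-1,[12.6,0.1,0],0],[-1,[12.6,0.1,0],0],[-1,[12.6,0.1,0],0],[1,[12.6,0.1,0],0],[1,[12.6,0.1,0],0],[1,[12.6,0.1,0],0],[1,[12.6,0.1,0],0],[1,[12.6,0.1,0],0],[1,[12.6,0.1,0],0]])

```text
t: 3.2
eef_pos: [610.4, 301.6, 194.7]
tcp_rot: [1.473, 1.571, 1.037]
ft_force: [0.2, -0.1, 0.7]
opening: 0.53
```

Request:
apply_moves(series=[[1,[-5,0,0],0],[1,[-11,0,0],0],[1,[-11,0,0],0],[1,[-11,0,0],0]])

```text
t: 3.7
eef_pos: [610.0, 301.4, 304.1]
tcp_rot: [-2.38, 1.57, -2.816]
ft_force: [0.5, 0.3, -1.9]
opening: 0.526
```

```bash
python3 - <<'E'
from h import *
s,M=tool(); print(s['eef_pos'],s['opening'],s['ft_force'],go(444.5,118.5,130))
E
```

```text
[610.00178844 301.40763181 304.07643723] 0.5264219134061466 [ 0.46109214  0.26515707 -1.87249834] [  0.33 -23.56  -7.27]
```

Request:
apply_moves(series=[[1,[0,-6,-2],0],[1,[0,-12,-4],0],[1,[0,-18,-6],0],[1,[0,-23.6,-7.3],0],[1,[0,-23.6,-7.3],0],[1,[0,-23.6,-7.3],0],[1,[0,-23.6,-7.3],0]])

```text
t: 4.58
eef_pos: [445.1, 119.0, 304.2]
tcp_rot: [-2.809, 1.57, 3.039]
ft_force: [0.4, 0.2, -1.9]
opening: 0.524
```

```bash
python3 - <<'E'
from h import *
s,M=tool(); print(s['t'],s['eef_pos'],s['opening'],go(444.5,118.5,35))
c=grab('wrist','pics/w2.png'); t=grab('top','pics/t2.png'); k=grab('scene','pics/s2.png')
print(w2p(c,(444.5,118.5,62)),w2p(k,(444.5,118.5,62)))
im=np.hstack([cv2.imread('pics/w2.png')[:300],cv2.resize(cv2.imread('pics/s2.png')[150:270,250:370],(300,300))])
cv2.imwrite('pics/c2.png',cv2.resize(im,(800,296)))
E
```

```text
4.575 [445.10870942 119.0198018  304.16747375] 0.5238602717098951 [ 9.82 -0.07 -0.02]
(np.float64(254.3977710206303), np.float64(209.4955969830567)) (np.float64(317.52805629894084), np.float64(212.6541780880242))
```

View pics/c2.png

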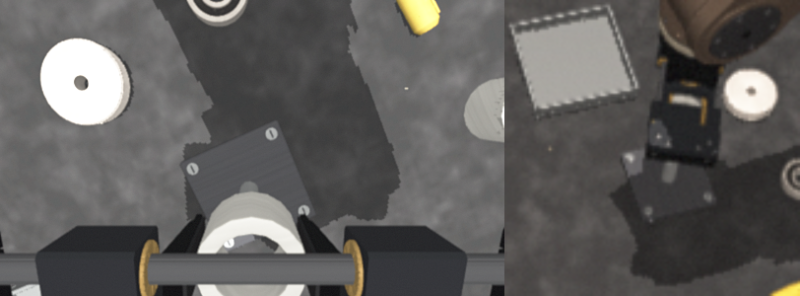

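The wrist view shows the bush held upright above the plate. The plate's four screws at composite (271,133), (192,170), (305,211) and (228,242) centre on about (249,189), which I'll use to check the gauge centre.

```bash
python3 - <<'E'
from h import *
c=cams.read_camera('wrist'); k=800/812
print(p2w(c,249/k,189/k,11), [p2w(c,u/k,v/k,11).round() for u,v in((271,133),(192,170),(305,211),(228,242))])
E
```

```text
[443.38469498 117.27220997  11.        ] [array([408., 154.,  11.]), array([408.,  81.,  11.]), array([482., 153.,  11.]), array([479.,  80.,  11.])]
```

Request:
apply_moves(series=[[1,[3,-0.1,0],0],[1,[6,-0.1,0],0],[1,[8.5,-0.1,0],0],[1,[9.6,-0.1,0],0],[1,[9.8,-0.1,0],0],[1,[9.9,-0.1,0],0],[1,[9.9,-0.1,0],0]])

```text
t: 5.65
eef_pos: [444.2, 117.6, 206.3]
tcp_rot: [0.609, 1.57, 0.173]
ft_force: [-0.4, 1.1, -1.5]
opening: 0.524
```

Request:
apply_moves(series=[[1,[0.1,0,0],0],[1,[0.1,0,0],0],[1,[0.15,0,0],0],[1,[0.15,0,0],0]])

```text
t: 6.15
eef_pos: [444.1, 117.5, 204.6]
tcp_rot: [0.644, 1.57, 0.208]
ft_force: [-1.3, -0.1, 6.2]
opening: 0.527
```

Request:
apply_moves(series=[[-1,[0,0,0],0],[-1,[0,0,0],0],[-1,[0,0,0],0],[-1,[0,0,0],0],[-1,[-3,0,0],0],[-1,[-8,0,0],0],[-1,[-12,0,0],0],[-1,[-12,0,0],0],[-1,[-12,0,0],0]])

```text
t: 7.28
eef_pos: [443.8, 117.5, 323.8]
tcp_rot: [-2.756, 1.57, 3.092]
ft_force: [-0.7, -0.2, -0.1]
opening: 0.999
```

```bash
python3 - <<'E'
from h import *
s,M=tool(); print(s['t'],s['eef_pos'],s['opening'],s['ft_force'],go(470.5,330.5,150))
E
```

```text
7.275 [443.849058   117.48095527 323.76831488] 0.9989615479264767 [-0.74079318 -0.15762415 -0.1353865 ] [ 0.28 20.44 -6.57]
```

Request:
apply_moves(series=[[-1,[0,6,-2],0],[-1,[0,12,-4],0],[-1,[0,18,-6],0],[-1,[0,20.4,-6.6],0],[-1,[0,20.4,-6.6],0],[-1,[0,20.4,-6.6],0],[-1,[0,20.4,-6.6],0]])

```text
t: 8.15
eef_pos: [470.5, 329.3, 323.9]
tcp_rot: [-2.197, 1.57, -2.634]
ft_force: [-0.8, 0.4, -0.6]
opening: 1.001
```

```bash
python3 - <<'E'
from h import *
c=grab('wrist','pics/w3.png'); k=grab('scene','pics/s3.png')
im=np.hstack([cv2.imread('pics/w3.png')[:300],cv2.resize(cv2.imread('pics/s3.png')[160:260,270:370],(300,300),interpolation=cv2.INTER_CUBIC)])
cv2.imwrite('pics/c3.png',cv2.resize(im,(800,296)))
s,M=tool(); print(s['eef_pos'],w2p(c,(470.5,330.5,45)))
g=cv2.cvtColor(c['image'],cv2.COLOR_RGB2GRAY)[140:240,205:305]; m=(g>235).astype(np.uint8)
q,_=cv2.findContours(m,cv2.RETR_EXTERNAL,cv2.CHAIN_APPROX_NONE); q=max(q,key=cv2.contourArea); (u,v),r=cv2.minEnclosingCircle(q); b=p2w(c,u+205,v+140,45);print(u+205,v+140,r,b,go(b[0],b[1],25))
E
```

```text
[470.5425571  329.4542416  324.25874056] (np.float64(256.90023494015537), np.float64(196.2477587960882))
256.11571502685547 194.7884292602539 29.77103614807129 [469.14238833 330.44047424  45.        ] [12.83  0.03 -0.17]
```

View pics/c3.png

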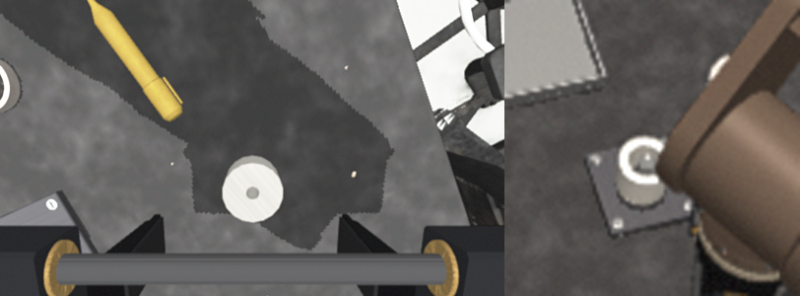

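The wide bush stands over the post with the tip visible in its bore, at (645,158) in the right-hand crop. The narrow bush's hole is at wrist (256,195), centred between the jaws, so I'll grasp it.

Request:
apply_moves(series=[[-1,[6,0,-0.1],0],[-1,[11,0,-0.1],0],[-1,[12.7,0,-0.1],0],[-1,[12.7,0,-0.1],0],[-1,[12.7,0,-0.1],0],[1,[12.7,0,-0.1],0],[1,[12.7,0,-0.1],0],[1,[12.7,0,-0.1],0],[1,[12.7,0,-0.1],0],[1,[12.7,0,-0.1],0],[1,[12.7,0,-0.1],0],[1,[8,0,-0.1],0],[1,[2,0,-0.1],0],[1,[1,0,-0.1],0],[1,[1,0,-0.1],0],[1,[1,0,-0.1],0]])

```text
t: 10.25
eef_pos: [469.2, 330.6, 312.5]
tcp_rot: [-2.22, 1.568, -2.655]
ft_force: [0.0, -0.2, -3.5]
opening: 0.531
```

```bash
python3 - <<'E'
from h import *
s,M=tool(); print(s['t'],s['eef_pos'],s['opening'],s['ft_force'],go(480,220,140),go(502.5,-67.5,140))
E
```

```text
10.25 [469.22813776 330.56764952 312.45324379] 0.5313331834672013 [ 0.01861618 -0.15036252 -3.50117162] [ 0.16 -9.53  5.68] [  0.19 -34.64  19.85]
```

Request:
apply_moves(series=[[1,[0,-5.2,3],0],[1,[0,-10.4,6],0],[1,[0,-15.6,9],0],[1,[0,-20.8,12],0],[1,[0,-26,15],0],[1,[0,-31.2,18],0],[1,[0,-34.6,19.8],0],[1,[0,-34.6,19.8],0],[1,[0,-34.6,19.8],0],[1,[0,-34.6,19.8],0]])

```text
t: 11.5
eef_pos: [502.8, -65.6, 313.7]
tcp_rot: [-3.1, 1.57, 2.749]
ft_force: [-0.7, 0.6, -3.7]
opening: 0.527
```

```bash
python3 - <<'E'
from h import *
c=grab('wrist','pics/w4.png'); k=grab('scene','pics/s4.png'); s,M=tool(); print(s['t'],s['eef_pos'],s['opening'])
for dx,dy in((-65,-65),(-65,65),(65,65),(65,-65)): print(np.round(w2p(c,(502.5+dx,-67.5+dy,20))))
im=np.hstack([cv2.imread('pics/w4.png'),cv2.resize(cv2.imread('pics/s4.png')[130:260,240:340],(295,384),interpolation=cv2.INTER_CUBIC)])
cv2.imwrite('pics/c4.png',im[:,:800])
E
```

```text
11.6 [502.90986049 -65.61859594 314.03706678] 0.5273059095138362
[148. 156.]
[293.  86.]
[353. 229.]
[218. 286.]
```

View pics/c4.png

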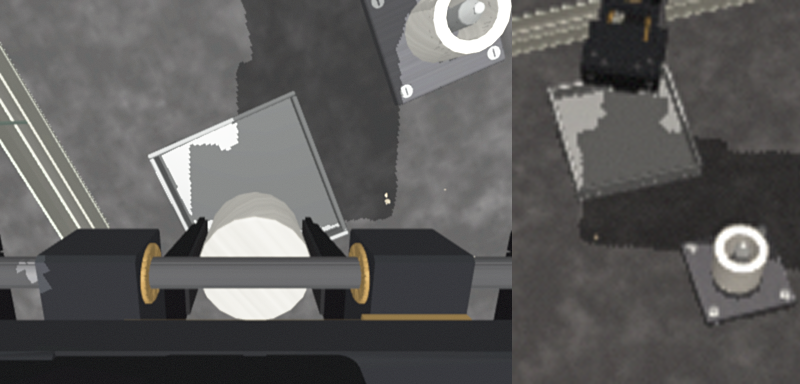

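In the wrist view the tray corners are at (149,157), (294,93) and (347,235). That is about 3 px off the prediction, so the tray centre is near (504,-70), matching the top camera. The right-hand crop shows the wide bush seated on the plate. I'll shift by y -0.4 and z +0.3 cm, then lower.

Request:
apply_moves(series=[[1,[0,-0.4,0.3],0],[1,[5,-0.4,0.3],0],[1,[9,-0.4,0.3],0],[1,[10.8,-0.4,0.3],0],[1,[11.2,-0.4,0.3],0],[1,[11.3,-0.4,0.3],0],[1,[11.4,-0.4,0.3],0],[1,[11.4,-0.4,0.3],0]])

```text
t: 12.6
eef_pos: [504.2, -71.4, 201.2]
tcp_rot: [0.211, 1.569, -0.225]
ft_force: [-0.8, 0.9, 3.9]
opening: 0.527
```

Request:
apply_moves(series=[[1,[0.05,0,0],0],[1,[0.1,0,0],0],[1,[0.1,0,0],0]])

```text
t: 12.98
eef_pos: [504.1, -71.4, 201.1]
tcp_rot: [0.188, 1.568, -0.248]
ft_force: [-3.5, 1.2, 20.9]
opening: 0.527
```

Request:
apply_moves(series=[[1,[-0.1,0,0],0],[1,[-0.1,0,0],0],[-0.4,[-0.1,0,0],0],[-0.4,[-0.1,0,0],0],[-0.4,[-0.1,0,0],0],[-0.4,[-3,0,0],0],[-0.4,[-8,0,0],0],[-1,[-12,0,0],0],[-1,[-14,0,0],0],[-1,[-14,0,0],0],[-1,[-14,0,0],0]])

```text
t: 14.35
eef_pos: [503.8, -71.4, 338.3]
tcp_rot: [-3.04, 1.57, 2.807]
ft_force: [0.7, -1.5, 0.1]
opening: 0.991
```

```bash
python3 - <<'E'
from h import *
c=grab('wrist','pics/w5.png'); k=grab('scene','pics/s5.png'); s,M=tool(); print(s['t'],s['eef_pos'],s['opening'],s['ft_force'])
print(w2p(c,(504,-71,49)))
im=np.hstack([cv2.imread('pics/w5.png'),cv2.resize(cv2.imread('pics/s5.png')[130:260,240:340],(288,384),interpolation=cv2.INTER_CUBIC)])
cv2.imwrite('pics/c5.png',im)
E
```

```text
14.45 [503.86733334 -71.39245146 338.05505298] 0.997689534505858 [ 0.27097285 -0.33929886 -0.64726146]
(np.float64(255.79679894573837), np.float64(194.07438938859195))
```

View pics/c5.png

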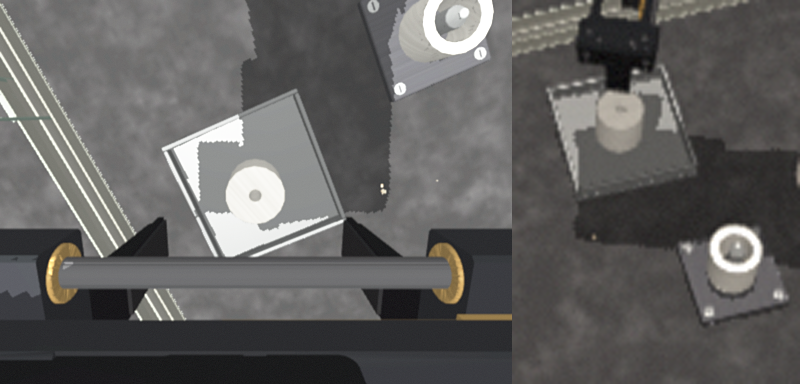

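The narrow bush stands upright in the grey tray with its hole at wrist (255,195), against a predicted (256,194) for a bush flat on the floor. The wide bush is around the post, and the gripper is clear of everything.

```bash
python3 -c "
from h import *
print(job.job_done())"
```

```text
the job is handed in; nothing more can be done
None
```

I slid the wide-bore bush down over the gauge post first, then stood the narrow-bore bush in the grey reject tray. I handed the job in at about 14.5 s; no verdict is reported.

- **Wide bush:** it touched the plate with about 6 N when the tool was 9.9 mm above its height when gripping the bush on the counter. The plate is 10 mm thick, so it should be standing flat. The last pictures show the post tip inside its bore.
- **Narrow bush:** it stands upright near the tray centre. Its hole appears within about 1 pixel of where a bush flat on the floor should show.
- **Disagreements:**
  - My first reading of the wide bush's centre in the wrist picture was about 5 mm off. I corrected it before gripping.
  - The scene and top cameras disagreed by about 6 mm on the tray centre. I followed the top camera, which the wrist view confirmed.
  - Contact in the tray came about 1.5 mm higher than I expected and briefly reached 21 N, so I backed off before letting go.

The gripper was clear of everything at the end.

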